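Unlatch the pipette and hold it ready over the discard pot

ROBOT

A 7-joint arm with a two-finger parallel gripper is mounted at the origin on the work surface. World frame = base frame: x ahead of the robot, y to its left, z up, the work surface at z = 0. Lengths are in m, angles in rad, forces in N, time in s.
With the tool pointing down it reaches from about 0.35 to 0.9 m from the base axis. Payload 7.2 kg.
Tool frame: the origin (TCP) lies on the centre line of the jaws, within the pads' length; the fingertips stand env.tip_extent ahead of it and the grasp point (between the pads) is the TCP (env.tip_extent is the distance from the TCP to the fingertips, in m); y points along the fingers, z is the direction in which the jaws open and shut, and the axes are right-handed (so a half turn about y gives the same grasp; the last joint's range is limited). The gripper opens to 85 mm and grips with 20 to 120 N. Pads are 22 mm wide; open, the fingers measure 114 mm over their backs; the gripper's body (76 mm by 85 mm) begins 54 mm behind the grasp point. The pads swing forward as they close: fully open they stand 13 mm farther back than shut.
Start: joints at [1.196, 0.411, -0.013, 1.596, 0.006, 1.134, -0.082], TCP at [0.189, -0.596, 0.25] pointing down, gripper open.
Joint ranges: [-2.95, 2.95], [-0.29, 1.99], [-1.47, 1.44], [0.14, 2.54], [-1.03, 4.17], [0.13, 1.85], [-2.86, 2.86]. Speed limits (rad/s): [2.39, 2.39, 3.01, 3.01, 3.14, 3.14, 3.14].

INTERFACE

Orientations are given as a unit quaternion [x, y, z, w].
In Python, from cell import status, cams, ticket, outline_of, mark_of, env gives the robot as it stands.
- The arm moves only by the tool apply_moves, never from a script. Its argument "commands" is a list of rows, each a list of 6 numbers: the shift along the world's x, y, z in cm, then the turn, a rotation vector about the world's x, y, z in degrees. A call has 1 to 10 rows; each row shifts and turns the commanded pose from where the row before left it; what a row does not reach is not made up. A row lasts 1/8 s, in which the tool goes at most 62.5 mm and 10.7 degrees, less where a joint would pass 70% of its speed; a pose out of reach is approached as far as the arm can. A call is refused whole if a number of a shift passes 6.25 or a number of a turn 10.7, either way. A call with a gripper value outside its range is refused whole. "gripper" is the finger opening in cm, from 0 to 8.54, set as the call begins (left out, the last holds). The fingers move at their own pace and stop on an object; the grip force is fixed at half the most. Time passes only in rows, so rows that do not move let the fingers close. It gives the time, the measured TCP pose, the force and the opening at its end, in the units of the state.
- status.read_state(): the state, without advancing time (a new reading comes with each control period).
- cams.capture(name): name is "scene" or "top" or "wrist"; returns the picture (480x640x3 uint8, blue, green, red); there is no depth.
- cams.get_calibration(name): a dict with "K" (3x3 intrinsics, pixels), "world_from_camera" (4x4, takes a point from camera to world coordinates). Camera axes: x right, y down, z forward; pixel columns grow to the right and rows downward; lengths in m; the calibration is good to about 2 mm. A picture is of the moment at which its call begins: read the wrist's pose just before it. get_calibration takes no time and is no camera call; for the wrist camera it gives the pose at the moment of the call.
- ticket.job_done(): hands the job in, once; it reports no verdict.
Trained networks look in the newest picture that a camera, given by its name, has taken for a name from the list of things; names that differ only in an ending like _2 or _b are one class to them, and where a whole thing is asked for, a point or a joint stands for the part that bears it (a point fixed in the world has none). Each returns a list of dicts, best first, with "confidence" (0 to 1); they miss things now and then, are a little off and sometimes report something else, mostly with a low value. They report only what shows in the picture. A call takes as long as a camera call. They do not tell look-alikes from the thing itself.
- outline_of(camera, thing): "mask" (480x640 bool, what is visible of it) and "point" ([column, row] in pixels, amid what is visible of it).
- mark_of(camera, thing): "point" ([column, row] in pixels: a listed point, or the origin of a listed thing).
The state is a dict: "time": time; "joint_pos": joint angles; "joint_velocities": joint speeds; "tau": joint torques, N m; "eef_pos": TCP position; "ee_rot": TCP orientation; "wrist_force": force on the tool from outside, world axes, zero at the start; "torque": the same for the moment, N m; "finger_gap": finger opening in m.
Only numpy, scipy, OpenCV 4.12 (cv2) and the standard library are available. Lean on these libraries where they do the work, as an engineer would, in place of code of your own. Each camera call takes 0.05 s, during which the arm holds its last target.

TASK

Swing the small latch on the pipette stand up, all the way to its stop, so that its bar no longer crosses the pipette. Then take the pipette out of its slanted cradle, turn it upright with the tip down, and finish while still holding it in the gripper: upright and at rest, the tip above the middle of the white pot and a few centimetres over its rim, touching nothing. Leave the latch up, and leave the pot and the other things on the bench where they are.

Things in the scene. Friction and masses are not known exactly. Their poses are not given: they have to be found in the camera images.
- stand: Fixed grey pipette stand on a black base (230 x 110 x 14 mm). Origin on the bench; the base reaches 95 mm to -x and 135 mm to +x of it. Its own x points from the cradle's low end (nearer the robot) to its high end, z up. The cradle leans 40 degrees from vertical towards +x and is open on its upper side: with the latch up, the pipette lifts out straight up.
- cradle (a point): Fixed point of the stand where the handle's centre lies at the start. A lower fork holds the pipette's shoulder (120 mm from its tip) and an upper yoke the handle's back (203 to 213 mm from the tip); both are 44 mm wide. Between them is only a spine 20 mm wide, 10 mm behind the handle, so the handle's flat sides are free there.
- latch (a joint): Latch angle, rad: 0 = closed, its bar level across the front of the pipette; 1.75 = its stop, bar standing just past upright beside the pipette, its end 150 mm above the bench. It turns about the stand's level x axis. Dry friction holds it wherever it is left (about 1.3 N at the end of the tab moves it).
- latch_hinge (a point): Pivot of the plain steel L-shaped latch, 32 mm to the stand's +y side of the pipette's middle. At joint 0 its bar (48 mm long, 10 x 8 mm) points to the stand's -y over the pipette and its tab stands straight up, 53 mm high, 7 mm thick (stand's y), 14 mm wide (stand's x). Pushing the tab to the stand's +y, and on down as it goes over, raises the bar. Turns with the latch.
- latch_tab (a point): Centre of the round bead (11 mm thick, 16 mm wide) at the end of the latch's tab, 47 mm from the pivot.
- pipette_mid (a point): Centre of the handle of a white and grey hand pipette (245 mm long, about 120 g), 165 mm from its tip, near the balance point. Own z runs from tip to plunger, own y is the stand's y at the start. Handle: 120 to 215 mm from the tip, 24 mm wide across y (flat sides), 28 mm in x. Leaning 40 degrees in the cradle, plunger end up; jaws pointing straight down can close on the flat sides.
- pipette_tip (a point): Lower end (tip) of the pipette, 165 mm from pipette_mid along its -z; 27 mm over the bench in the stand. From here: a slim cone, a round shaft 15 mm thick, the handle, a finger hook 15 mm out of the front at 207 mm, and a plunger 17 mm thick ending at 245 mm.
- pot_rim (a point): Centre of the mouth of the white open discard pot, a loose plastic cup 90 mm across and 60 mm high; this point is 60 mm above the bench.
- tube_rack: Bystander: blue tube rack 100 x 200 mm with capped tubes, 94 mm high; origin under its centre.
- calculator: Bystander: flat black calculator 140 x 90 x 18 mm.
- dropper: Bystander: small amber dropper bottle, 36 mm across, 85 mm high.
- marker: Bystander: black marker pen 130 mm long, 14 mm thick, lying down.
Not all that is in view belongs to the job. Several things look just like the part that bears pot_rim: the one meant starts nearest to the robot's base.

How it is judged:
By the outcome, as a careful person would: the job done as asked, in the order asked, and still so for the second after the job is handed in, while the arm keeps its last pose, push and grip.
It also fails if it takes over 56 s, if anything falls off the work surface, if the arm or the gripper's body presses on something with over 40 N, if the wrist force passes 120 N, or if a joint passes its speed limit or range.

## Working session

There is one attempt and no reset: what is moved stays moved. The work goes in short steps, Python scripts to look and compute and a tool call to move; the robot and the scene stay as the last step left them, time stands still between calls to the robot, and variables do not carry over. Pictures are saved under pics/ and viewed, and the job is handed in when it is done.

Besides the shell and the picture viewer there is one more tool, called after "Request:" as name(argument=value, ...) on one line, values as JSON. apply_moves: Moves the arm, as the interface text tells. Its arguments: {"type":"object","properties":{"commands":{"type":"array"},"gripper":{"type":"number"}},"required":["commands"]}

```bash
ls; mkdir -p pics; cat > h.py <<'E'
import numpy as np, cv2
from cell import status, cams, ticket, outline_of, mark_of, env
def cal(c):
    k=cams.get_calibration(c); return np.array(k["K"]),np.array(k["world_from_camera"])
def ray(K,T,p):
    d=T[:3,:3]@np.linalg.solve(K,[p[0],p[1],1.]); return T[:3,3],d/np.linalg.norm(d)
def atz(K,T,p,z):
    o,d=ray(K,T,p); return o+d*(z-o[2])/d[2]
def tri(rs):
    A=np.zeros((3,3));b=np.zeros(3)
    for o,d in rs:
        P=np.eye(3)-np.outer(d,d);A+=P;b+=P@o
    x=np.linalg.solve(A,b); return x,[np.linalg.norm((np.eye(3)-np.outer(d,d))@(x-o)) for o,d in rs]
def proj(K,T,x):
    c=T[:3,:3].T@(np.asarray(x)-T[:3,3]); u=K@c; return u[:2]/u[2]
E
python3 - <<'E'
from h import *
np.set_printoptions(precision=4,suppress=True)
print(env.tip_extent, status.read_state())
for c in ["scene","top"]:
    im=cams.capture(c); cv2.imwrite(f"pics/{c}0.png",im)
    K,T=cal(c); print(c,K,T)
    for t in ["stand","cradle","latch_hinge","latch_tab","pipette_mid","pipette_tip","pot_rim","tube_rack","calculator","dropper","marker"]:
        print(t,[(np.round(m["point"],1).tolist(),round(m["confidence"],2)) for m in mark_of(c,t)])
E
```

```text
pics
0.019 {'time': 0.0, 'joint_pos': array([ 1.1958,  0.4119, -0.0127,  1.5971,  0.0056,  1.1343, -0.0822]), 'joint_velocities': array([-0.0003, -0.0004,  0.0002,  0.0002,  0.0007, -0.0004, -0.0019]), 'tau': array([ -0.0006, -60.0627,   0.6826, -29.9402,   0.0139,   0.0107,
        -0.    ]), 'eef_pos': array([ 0.1886, -0.5954,  0.2495]), 'ee_rot': array([-0.1082,  0.6994, -0.6982,  0.1079]), 'wrist_force': array([-0.3134,  0.341 ,  0.572 ]), 'torque': array([ 0.0014, -0.047 , -0.0468]), 'finger_gap': 0.08563211024875833}
scene [[571.2614   0.     329.0193]
 [  0.     571.2614 244.7108]
 [  0.       0.       1.    ]] [[ 0.3661  0.633  -0.6821  1.4598]
 [ 0.9304 -0.2361  0.2803 -0.3504]
 [ 0.0163 -0.7373 -0.6754  0.9297]
 [ 0.      0.      0.      1.    ]]
stand [([240.2, 259.6], 0.92), ([251.5, 223.8], 0.65), ([379.9, 215.5], 0.53), ([470.3, 208.5], 0.21)]
cradle [([240.1, 223.5], 0.58)]
latch_hinge [([130.0, 272.8], 0.47)]
latch_tab [([252.2, 204.9], 0.58)]
pipette_mid [([237.5, 225.3], 0.46)]
pipette_tip []
pot_rim [([361.8, 264.0], 0.98), ([377.6, 214.8], 0.95), ([478.5, 236.3], 
[... 203 characters left out ...]
  0.     576.1531 235.8618]
 [  0.       0.       1.    ]] [[ 0.0099 -0.9968  0.0791  0.5035]
 [-0.9999 -0.0088  0.0146 -0.0025]
 [-0.0139 -0.0792 -0.9968  1.5447]
 [ 0.      0.      0.      1.    ]]
stand []
cradle [([403.3, 264.2], 0.9)]
latch_hinge [([382.9, 288.1], 0.47)]
latch_tab []
pipette_mid [([404.1, 260.7], 0.75), ([389.3, 304.5], 0.23)]
pipette_tip [([389.6, 306.4], 0.58), ([487.1, 303.5], 0.42)]
pot_rim [([306.6, 219.6], 0.97), ([268.4, 274.1], 0.83), ([251.4, 213.8], 0.71), ([195.1, 211.9], 0.55), ([391.6, 305.6], 0.41)]
tube_rack [([169.6, 271.3], 0.84)]
calculator [([486.1, 304.6], 0.85)]
dropper [([346.1, 176.9], 0.52), ([406.1, 263.1], 0.22)]
marker [([479.0, 220.1], 0.57)]
```

View pics/scene0.png

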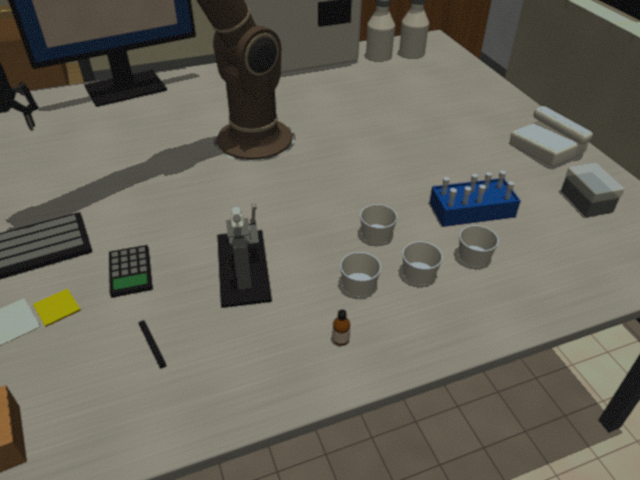

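View pics/top0.png

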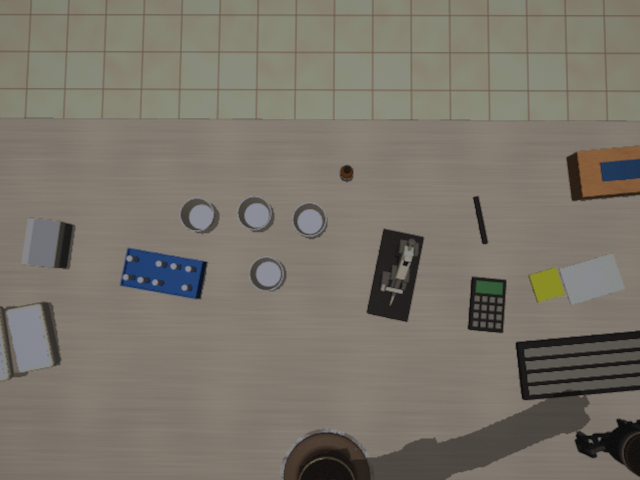

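```bash
python3 - <<'E'
from h import *
a=cv2.imread("pics/scene0.png")[150:310,170:330];b=cv2.imread("pics/top0.png")[210:340,340:470]
cv2.imwrite("pics/crop0.png",np.hstack([cv2.resize(a,(400,400),interpolation=cv2.INTER_CUBIC),cv2.resize(b,(400,400),interpolation=cv2.INTER_CUBIC)]))
E
```

```text
(no output)
```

View pics/crop0.png

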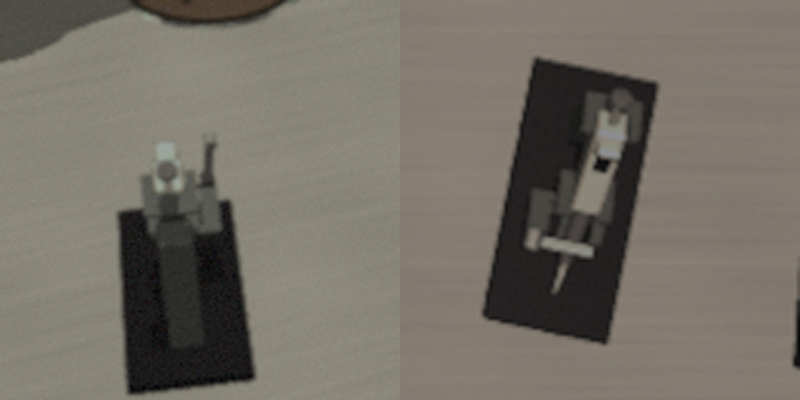

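The scene shows the stand at about (243,265) with the latch tab end at (253,204). In the top view the stand is at (396,275), the tab bead at (384,287), and four pots are visible. The pot nearest the robot is at (268,274) in the top view and (378,215) in the scene view.

```bash
python3 - <<'E'
from h import *
np.set_printoptions(precision=4,suppress=True)
Ks,Ts=cal("scene");Kt,Tt=cal("top")
im=cv2.imread("pics/top0.png");g=im.max(2)
m=np.zeros(g.shape,np.uint8);m[220:330,360:430]=1
mk=((g<60)&(m>0)).astype(np.uint8)
mk=cv2.morphologyEx(mk,cv2.MORPH_CLOSE,np.ones((5,5)))
c=max(cv2.findContours(mk,0,2)[0],key=cv2.contourArea)
w=np.array([atz(Kt,Tt,p[0],.014)[:2] for p in cv2.convexHull(c)])
r=cv2.minAreaRect((w*1000).astype(np.float32)); print("base top",r)
im=cv2.imread("pics/scene0.png");g=im.max(2)
m=np.zeros(g.shape,np.uint8);m[225:310,205:285]=1
mk=((g<60)&(m>0)).astype(np.uint8);mk=cv2.morphologyEx(mk,cv2.MORPH_CLOSE,np.ones((5,5)))
c=max(cv2.findContours(mk,0,2)[0],key=cv2.contourArea)
w=np.array([atz(Ks,Ts,p[0],.01)[:2] for p in cv2.convexHull(c)])
print("base scene",cv2.minAreaRect((w*1000).astype(np.float32)))
def t2(a,b): return tri([ray(Ks,Ts,a),ray(Kt,Tt,b)])
print("tab",t2((253,204.3),(383.6,287.5)))
print("mid",t2((237.5,225.3),(404.1,260.7)), atz(Kt,Tt,(404.1,260.7),.153))
print("cradle", atz(Kt,Tt,(403.3,264.2),.153))
print("pot",t2((377.6,214.8),(268.4,274.1)),atz(Kt,Tt,(268.4,274.1),.06),atz(Ks,Ts,(377.6,214.8),.06))
print("tip",atz(Kt,Tt,(389.6,306.4),.027))
for p in [(306.6,219.6),(251.4,213.8),(195,212)]: print(atz(Kt,Tt,p,.06))
for n,p,z in [("rack",(169.6,271.3),0),("calc",(486,304.6),.018),("dropper",(346,177),.04),("marker",(479,220),.01)]: print(n,atz(Kt,Tt,p,z))
E
```

```text
base top ((523.5523071289062, -176.54464721679688), (107.85855865478516, 227.29476928710938), 78.84555053710938)
base scene ((521.7852783203125, -178.5679473876953), (106.7398681640625, 249.3775634765625), 78.56704711914062)
tab (array([ 0.4907, -0.1341,  0.1482]), [np.float64(1.4844888189695322e-05), np.float64(1.4844888189602497e-05)])
mid (array([ 0.5552, -0.1839,  0.1543]), [np.float64(0.0012487043278058036), np.float64(0.0012487043278058478)]) [ 0.5556 -0.1829  0.153 ]
cradle [ 0.5471 -0.181   0.153 ]
pot (array([0.5223, 0.1562, 0.0596]), [np.float64(0.002508205937609013), np.float64(0.002508205937609022)]) [0.5213 0.1539 0.06  ] [0.5235 0.1584 0.06  ]
tip [ 0.4406 -0.1612  0.027 ]
[0.6632 0.0571 0.06  ]
[0.6771 0.2008 0.06  ]
[0.6806 0.3478 0.06  ]
rack [0.5269 0.4261 0.    ]
calc [ 0.4475 -0.4146  0.018 ]
dropper [ 0.7793 -0.0448  0.04  ]
marker [ 0.6714 -0.401   0.01  ]
```

```bash
python3 - <<'E'
from h import *
from scipy.spatial.transform import Rotation as R
np.set_printoptions(precision=4,suppress=True)
s=status.read_state(); M=R.from_quat(s["ee_rot"]).as_matrix(); print(M)
K,T=cal("wrist"); print(K); print("tool_from_cam",M.T@T[:3,:3], M.T@(T[:3,3]-s["eef_pos"]))
a=np.arctan2(M[1,2],M[0,2]); print(np.degrees(a))
E
```

```text
[[-0.9533  0.      0.302 ]
 [-0.302  -0.0001 -0.9533]
 [-0.     -1.      0.0001]]
[[426.839    0.     324.4188]
 [  0.     426.839  245.7653]
 [  0.       0.       1.    ]]
tool_from_cam [[ 0.0013  0.9634  0.2681]
 [-0.0001 -0.2681  0.9634]
 [ 1.     -0.0012 -0.0002]] [-0.0683 -0.1229 -0.0003]
-72.42172815869809
```

Request:
apply_moves(commands=[[3.5, 4.1, 1, 0, 0, -2.8], [3.5, 4.1, 1, 0, 0, -2.8], [3.5, 4.1, 1, 0, 0, -2.8], [3.5, 4.1, 1, 0, 0, -2.9], [3.5, 4.1, 1, 0, 0, -2.9], [3.6, 4.2, 0, 0, 0, -2.9], [3.6, 4.2, 0, 0, 0, -2.9], [3.6, 4.2, 0, 0, 0, -2.9], [3.6, 4.2, 0, 0, 0, -2.9], [3.5, 4.2, 0, 0, 0, -2.9]], gripper=0)

```text
time: 2.45
eef_pos: [0.5438, -0.1794, 0.3005]
ee_rot: [-0.069, -0.704, 0.704, 0.069]
wrist_force: [0.1, -1.0, -0.2]
finger_gap: 0.0
```

Request:
apply_moves(commands=[[0, 0, 0, 0, 0, 0], [0, 0, 0, 0, 0, 0]])

```text
time: 2.7
eef_pos: [0.5425, -0.1812, 0.3001]
ee_rot: [-0.068, -0.704, 0.704, 0.069]
wrist_force: [-0.4, -1.1, -0.7]
finger_gap: 0.0004
```

```bash
python3 - <<'E'
from h import *
from scipy.spatial.transform import Rotation as R
np.set_printoptions(precision=4,suppress=True)
s=status.read_state(); print(s["time"],s["joint_pos"],s["eef_pos"],R.from_quat(s["ee_rot"]).as_matrix(),s["finger_gap"],s["wrist_force"])
K,T=cal("wrist"); np.savez("w1.npz",K=K,T=T)
im=cams.capture("wrist"); cv2.imwrite("pics/w1.png",im)
for t in ["cradle","latch_hinge","latch_tab","pipette_mid","pipette_tip"]:
    print(t,[(np.round(m["point"],1).tolist(),round(m["confidence"],2)) for m in mark_of("wrist",t)])
E
```

```text
2.7 [ 0.4087  0.2943 -0.2177  1.6498  0.0678  1.2054 -1.5885] [ 0.5425 -0.1812  0.3001] [[-0.9813 -0.0006 -0.1924]
 [ 0.1924 -0.0005 -0.9813]
 [ 0.0005 -1.      0.0006]] 0.0004388839871287054 [-0.4322 -1.1158 -0.6668]
cradle []
latch_hinge [([285.3, 287.1], 0.97)]
latch_tab [([267.5, 313.4], 0.55)]
pipette_mid [([326.4, 222.2], 0.75)]
pipette_tip [([286.1, 291.4], 0.55), ([269.3, 312.0], 0.36)]
```

View pics/w1.png

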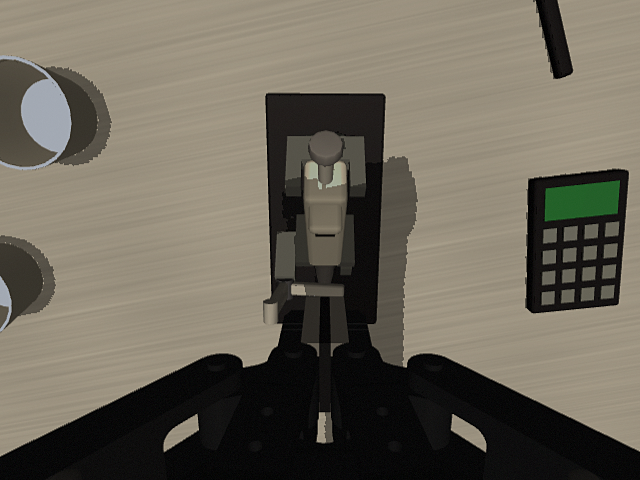

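```bash
python3 - <<'E'
from h import *
np.set_printoptions(precision=4,suppress=True)
Ks,Ts=cal("scene");Kt,Tt=cal("top");w=np.load("w1.npz");Kw,Tw=w["K"],w["T"]
im=cv2.imread("pics/w1.png");cv2.imwrite("pics/w1c.png",cv2.resize(im[80:360,220:420],(571,800))[:, :] [0:800][::1][:600])
# base top fit in wrist: corners 
im2=im.max(2)<45
m=np.zeros(im2.shape,np.uint8);m[88:330,255:392]=1
mk=cv2.morphologyEx((im2&(m>0)).astype(np.uint8),cv2.MORPH_CLOSE,np.ones((5,5)))
cor={"TL":(266,94),"TR":(385,94),"BR":(378,324)}
for k,p in cor.items(): print(k,atz(Kw,Tw,p,.014))
def S(x): 
    a=np.radians(-11.1); d=np.asarray(x)[:2]-[.504,-.1727]; return np.array([d@[np.cos(a),np.sin(a)],d@[-np.sin(a),np.cos(a)]])
b=tri([ray(Ks,Ts,(253,204.3)),ray(Kt,Tt,(383.6,287.5)),ray(Kw,Tw,(270,309))]);print("tab",b,S(b[0]))
h=atz(Kw,Tw,(285.3,287.1),.102);print("hinge",h,S(h))
b=tri([ray(Ks,Ts,(237.5,225.3)),ray(Kt,Tt,(404.1,260.7)),ray(Kw,Tw,(326.4,222.2))]);print("mid",b,S(b[0]))
p=atz(Kw,Tw,(326,147),.213);print("plunger",p,S(p))
for p in [(293,290),(344,291)]:
    q=atz(Kw,Tw,p,.106);print("bar",q,S(q))
E
```

```text
TL [ 0.6477 -0.1479  0.014 ]
TR [ 0.6269 -0.2536  0.014 ]
BR [ 0.4031 -0.2108  0.014 ]
tab (array([ 0.493 , -0.1338,  0.1481]), [np.float64(0.001599875468024043), np.float64(0.0022957251161249636), np.float64(0.003594550940892571)]) [-0.0183  0.0361]
hinge [ 0.494  -0.1393  0.102 ] [-0.0163  0.0308]
mid (array([ 0.5535, -0.1838,  0.1539]), [np.float64(0.0011628708920492143), np.float64(0.0023494268552323263), np.float64(0.0023351235746444073)]) [ 0.0507 -0.0014]
plunger [ 0.6001 -0.1929  0.213 ] [ 0.0982 -0.0013]
bar [ 0.4918 -0.1455  0.106 ] [-0.0172  0.0244]
bar [ 0.4831 -0.185   0.106 ] [-0.0181 -0.0161]
```

View pics/w1c.png

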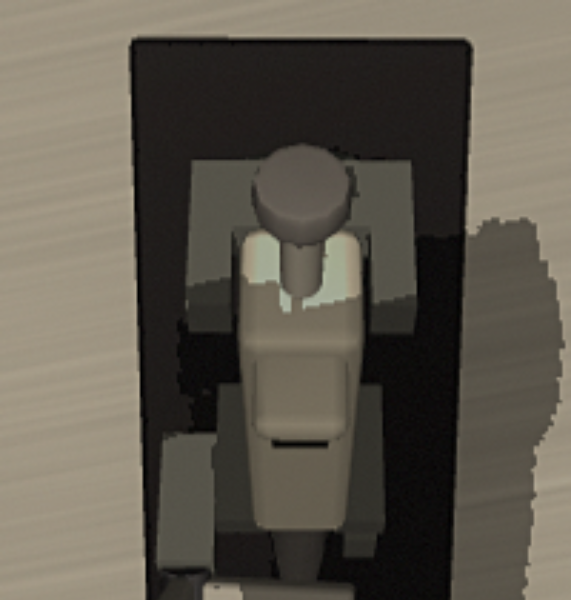

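Request:
apply_moves(commands=[[-3.2, 0.7, 0, 0, 0, 0], [-3.2, 0.65, 0, 0, 0, 0], [0, 0, -5, 0, 0, 0], [0, 0, -5, 0, 0, 0], [0, 0, -3, 0, 0, 0], [0, 0, -2, 0, 0, 0], [0, 0, 0, 0, 0, 0], [0, 0, 0, 0, 0, 0]])

```text
time: 4.0
eef_pos: [0.4792, -0.1677, 0.1512]
ee_rot: [-0.069, -0.704, 0.704, 0.068]
wrist_force: [0.0, -0.3, 0.0]
finger_gap: -0.0002
```

```bash
python3 - <<'E'
from h import *
for c in ["wrist","scene"]:
    im=cams.capture(c); cv2.imwrite(f"pics/{c}2.png",im)
a=cv2.imread("pics/scene2.png")[150:310,170:330]
cv2.imwrite("pics/s2c.png",cv2.resize(a,(600,600),interpolation=cv2.INTER_CUBIC))
E
```

```text
(no output)
```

View pics/wrist2.png

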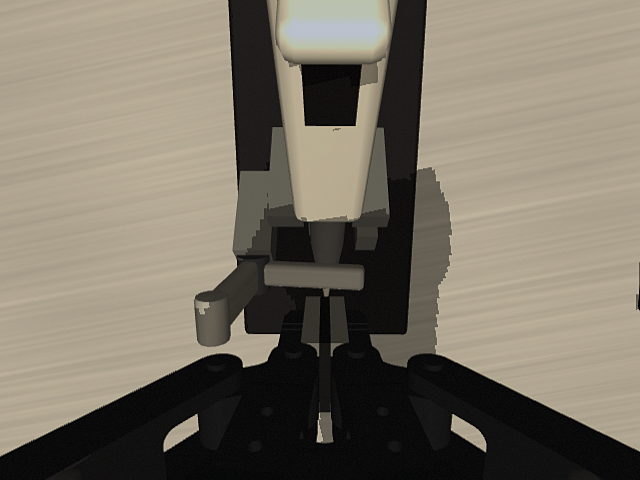

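View pics/s2c.png

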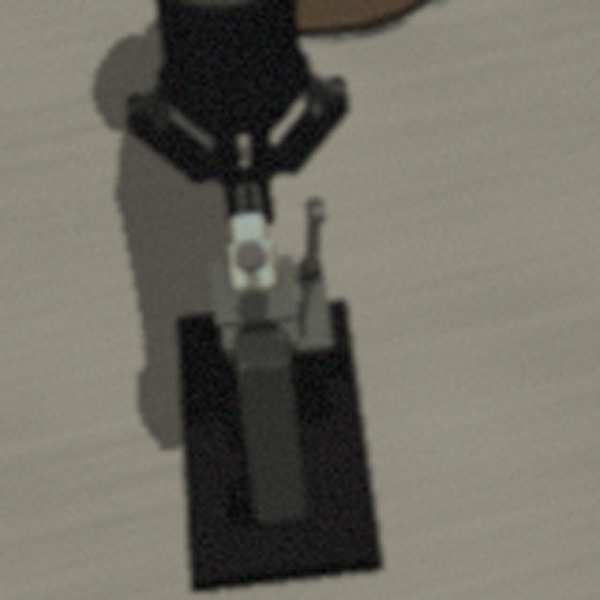

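Request:
apply_moves(commands=[[0.3, 1.5, 0, 0, 0, 0], [0.2, 1.0, 0, 0, 0, 0], [0.2, 1.0, 0, 0, 0, 0], [0.2, 1.0, -0.1, 0, 0, 0], [0.0, 0, 0, 0, 0, 0]])

```text
time: 4.72
eef_pos: [0.488, -0.1209, 0.1493]
ee_rot: [0.068, 0.704, -0.704, -0.068]
wrist_force: [0.6, -0.2, -0.6]
finger_gap: 0.0001
```

```bash
python3 - <<'E'
from h import *
im=cams.capture("wrist"); cv2.imwrite(f"pics/wrist3.png",im)
E
```

```text
(no output)
```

View pics/wrist3.png

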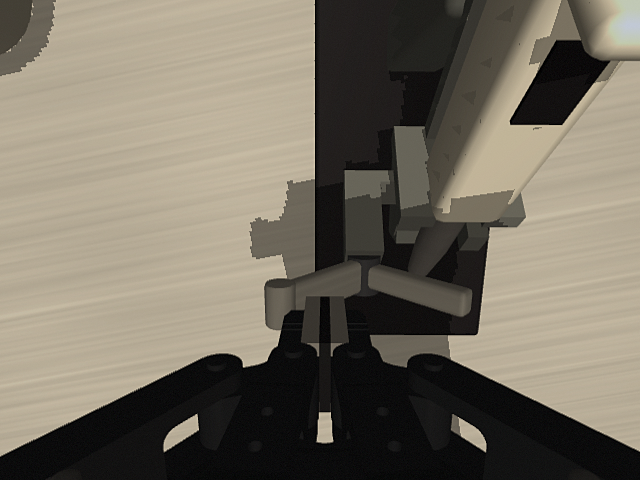

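The wrist view shows the tab pushed over, with the bead at (280,303) left of the fingers, and the bar rising, its end at (460,300). I'll keep pushing over and down.

Request:
apply_moves(commands=[[0.2, 0.9, -0.4, 0, 0, 0], [0.1, 0.6, -0.7, 0, 0, 0], [0.1, 0.4, -0.8, 0, 0, 0], [0.1, 0.5, -0.6, 0, 0, 0], [0.1, 0.3, -0.3, 0, 0, 0], [0, 0, 0, 0, 0, 0], [0, 0, 0, 0, 0, 0]])

```text
time: 5.65
eef_pos: [0.4938, -0.095, 0.1213]
ee_rot: [0.068, 0.704, -0.704, -0.068]
wrist_force: [0.4, -0.2, 0.3]
finger_gap: -0.0002
```

```bash
python3 - <<'E'
from h import *
im=cams.capture("wrist"); cv2.imwrite(f"pics/wrist4.png",im)
E
```

```text
(no output)
```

View pics/wrist4.png

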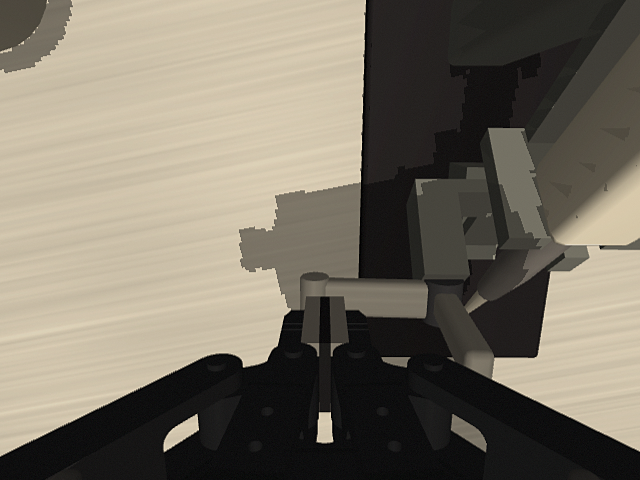

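Request:
apply_moves(commands=[[0.1, 0.6, 0, 0, 0, 0], [0, 0, -0.2, 0, 0, 0], [0, 0, -0.2, 0, 0, 0], [0, 0, 0, 0, 0, 0]])

```text
time: 6.2
eef_pos: [0.4947, -0.0894, 0.1172]
ee_rot: [-0.068, -0.704, 0.704, 0.069]
wrist_force: [-0.1, 0.7, -0.2]
finger_gap: 0.0
```

Request:
apply_moves(commands=[[0, 0, -0.2, 0, 0, 0], [0, 0, 0, 0, 0, 0]])

```text
time: 6.45
eef_pos: [0.4946, -0.0895, 0.1151]
ee_rot: [-0.068, -0.704, 0.704, 0.069]
wrist_force: [0.6, 0.2, -0.4]
finger_gap: -0.0002
```

```bash
python3 - <<'E'
from h import *
im=cams.capture("wrist"); cv2.imwrite(f"pics/wrist5.png",im)
im=cams.capture("scene");cv2.imwrite("pics/s5c.png",cv2.resize(im[150:310,170:330],(600,600),interpolation=cv2.INTER_CUBIC))
E
```

```text
(no output)
```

View pics/wrist5.png

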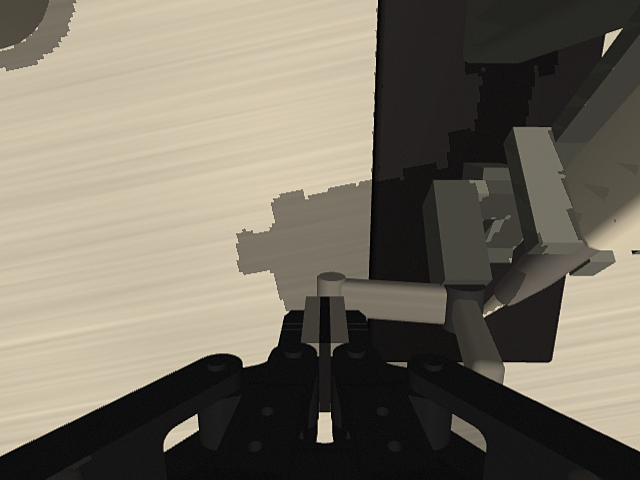

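View pics/s5c.png

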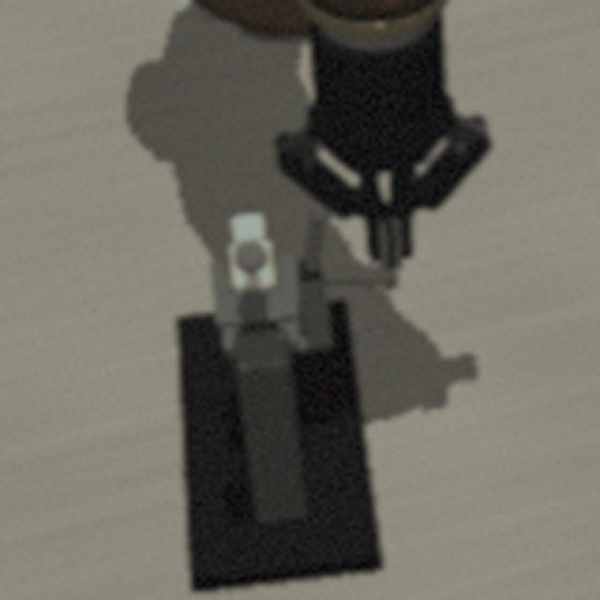

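Request:
apply_moves(commands=[[0, 0, -0.2, 0, 0, 0], [0, 0, 0, 0, 0, 0]])

```text
time: 6.8
eef_pos: [0.4948, -0.0896, 0.114]
ee_rot: [-0.069, -0.704, 0.704, 0.068]
wrist_force: [-2.4, 0.1, 10.4]
finger_gap: 0.0001
```

Request:
apply_moves(commands=[[0, 0, -0.2, 0, 0, 0], [0, 0, 0, 0, 0, 0]])

```text
time: 7.05
eef_pos: [0.4951, -0.0897, 0.1131]
ee_rot: [-0.069, -0.703, 0.704, 0.068]
wrist_force: [-5.8, 0.2, 22.3]
finger_gap: -0.0004
```

Request:
apply_moves(commands=[[0, 0, -0.2, 0, 0, 0], [0, 0, 0, 0, 0, 0]])

```text
time: 7.3
eef_pos: [0.4953, -0.0898, 0.1122]
ee_rot: [-0.069, -0.703, 0.704, 0.068]
wrist_force: [-10.0, 0.2, 34.9]
finger_gap: 0.0002
```

The latch is at its stop: force rose as soon as TCP height reached about 0.114. I'll back off and go over the pipette.

Request:
apply_moves(commands=[[0, 0, 5, 0, 0, 0], [0, 0, 5, 0, 0, 0], [0, 0, 5, 0, 0, 0], [1.8, -3.1, 0, -1.0, -4.9, 0], [1.9, -3.1, 0, -1.0, -4.9, 0], [1.9, -3.1, 0, -0.9, -4.9, 0], [0, 0, 0, 0, 0, 0], [0, 0, 0, 0, 0, 0]], gripper=6)

```text
time: 8.3
eef_pos: [0.5504, -0.1816, 0.2591]
ee_rot: [-0.159, -0.689, 0.707, -0.023]
wrist_force: [-0.3, -0.5, 0.7]
finger_gap: 0.0601
```

```bash
python3 - <<'E'
from h import *
from scipy.spatial.transform import Rotation as R
np.set_printoptions(precision=4,suppress=True)
s=status.read_state();print(s["joint_pos"],s["eef_pos"],R.from_quat(s["ee_rot"]).as_matrix(),s["finger_gap"])
K,T=cal("wrist")
im=cams.capture("wrist"); cv2.imwrite(f"pics/wrist6.png",im)
for t in ["latch_hinge","latch_tab","pipette_mid"]:
    print(t,[(np.round(m["point"],1).tolist(),round(m["confidence"],2)) for m in mark_of("wrist",t)])
a=np.radians(-11.1);X=np.array([np.cos(a),np.sin(a),0]);Y=np.array([-X[1],X[0],0]);O=np.array([.504,-.1727,0])
for n,x,y,z in [("mid",.048,-.0013,.153),("shoulder",.019,-.0013,.119),("top",.0994,-.0013,.2147),("hook",.054,-.0013,.204)]:
    print(n,proj(K,T,O+x*X+y*Y+[0,0,z]))
im=cams.capture("scene");cv2.imwrite("pics/s6c.png",cv2.resize(im[150:310,170:330],(600,600),interpolation=cv2.INTER_CUBIC))
E
```

```text
[ 0.4298  0.2043 -0.2167  1.8954  0.0506  0.7871 -1.5726] [ 0.5504 -0.1816  0.2591] [[-0.9483  0.2522 -0.1927]
 [ 0.1863 -0.0493 -0.9813]
 [-0.257  -0.9664 -0.0003]] 0.06006721641859826
latch_hinge [([277.5, 384.6], 0.76)]
latch_tab [([214.7, 378.7], 0.86), ([323.2, 401.7], 0.23)]
pipette_mid [([329.0, 297.1], 0.82)]
mid [327.9514 299.6399]
shoulder [327.5546 337.0774]
top [329.0613 198.2092]
hook [328.9332 301.8993]
```

View pics/wrist6.png

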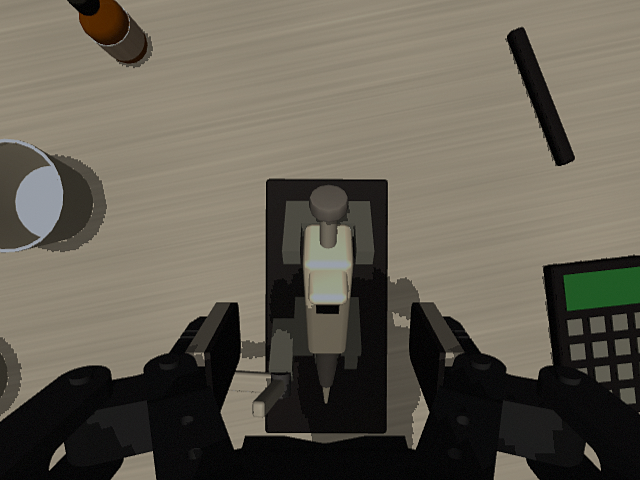

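View pics/s6c.png

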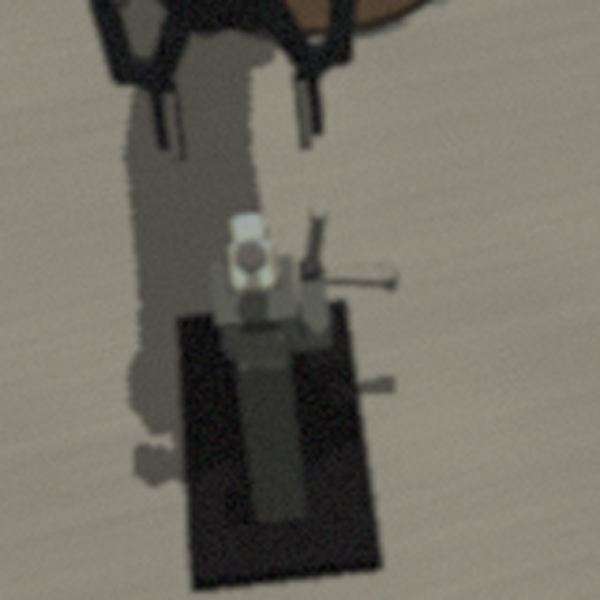

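Request:
apply_moves(commands=[[-0.1, -0.1, -3, 0, 0, 0], [0, 0, -3, 0, 0, 0], [0, 0, -2, 0, 0, 0], [0, 0, -1.2, 0, 0, 0], [0, 0, -0.8, 0, 0, 0], [0, 0, 0, 0, 0, 0]])

```text
time: 9.3
eef_pos: [0.5498, -0.1832, 0.1592]
ee_rot: [-0.16, -0.689, 0.707, -0.024]
wrist_force: [0.2, 0.2, 0.2]
finger_gap: 0.0596
```

```bash
python3 - <<'E'
from h import *
im=cams.capture("wrist"); cv2.imwrite(f"pics/wrist7.png",im)
E
```

```text
(no output)
```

View pics/wrist7.png

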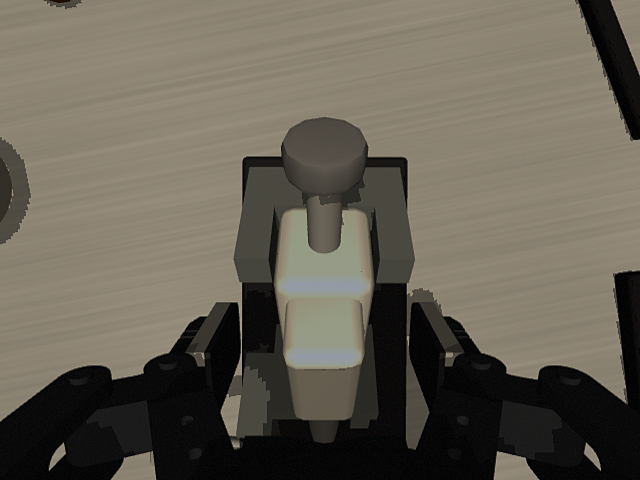

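Request:
apply_moves(commands=[[0, 0, 0, 0, 0, 0], [0, 0, 0, 0, 0, 0], [0, 0, 0, 0, 0, 0], [0, 0, 0, 0, 0, 0], [0, 0, 0, 0, 0, 0], [0, 0, 0, 0, 0, 0]], gripper=1)

```text
time: 10.1
eef_pos: [0.5501, -0.1834, 0.16]
ee_rot: [-0.16, -0.689, 0.707, -0.024]
wrist_force: [-2.7, 1.3, 5.8]
finger_gap: 0.0233
```

Request:
apply_moves(commands=[[0, 0, 0.4, 0, 0, 0], [0, 0, 0.8, 0, 0, 0], [0, 0, 1.5, 0, 0, 0], [0, 0, 2, 0, 0, 0], [0, 0, 2.5, 0, 0, 0], [0, 0, 2.5, 0, 0, 0], [0, 0, 2, 0, 0, 0], [0, 0, 1, 0, 0, 0], [0, 0, 0, 0, 0, 0]])

```text
time: 11.22
eef_pos: [0.55, -0.1834, 0.2872]
ee_rot: [-0.16, -0.689, 0.707, -0.024]
wrist_force: [0.4, -0.5, -1.7]
finger_gap: 0.023
```

```bash
python3 - <<'E'
from h import *
im=cams.capture("wrist"); cv2.imwrite(f"pics/wrist8.png",im)
im=cams.capture("scene");cv2.imwrite("pics/s8.png",im)
E
```

View pics/wrist8.png

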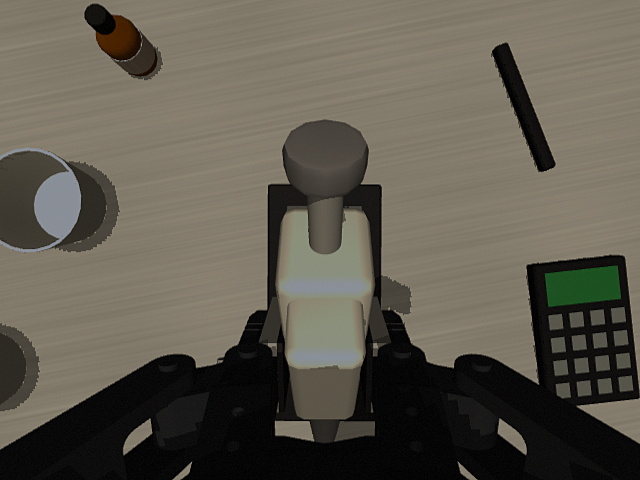

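View pics/s8.png

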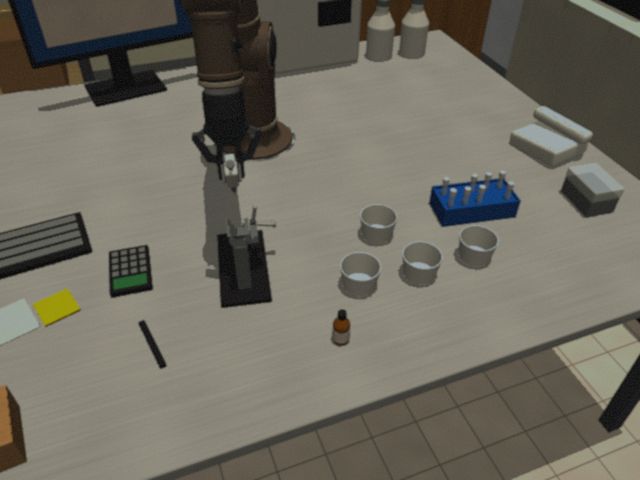

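Request:
apply_moves(commands=[[0, 0, 3, 0, 0, 0], [0, 0, 3, 0, 0, 0], [0, 0, 2, -0.8, -3.9, 0], [0, 0, 0, -1.5, -7.8, 0], [0, 0, 0, -1.5, -7.8, 0], [0, 0, 0, -1.5, -7.9, 0], [0, 0, 0, -1.5, -7.9, 0], [0, 0, 0, -0.8, -3.9, 0], [0, 0, 0, 0, 0, 0]])

```text
time: 12.45
eef_pos: [0.5499, -0.1792, 0.3688]
ee_rot: [-0.368, -0.608, 0.658, -0.249]
wrist_force: [-0.2, 0.2, -0.9]
finger_gap: 0.0231
```

```bash
python3 - <<'E'
from h import *
from scipy.spatial.transform import Rotation as R
np.set_printoptions(precision=4,suppress=True)
s=status.read_state();M=R.from_quat(s["ee_rot"]).as_matrix();print(s["joint_pos"],M)
a=np.radians(-11.1);X=np.array([np.cos(a),np.sin(a),0])
R0=R.from_quat([-0.16,-0.689,0.707,-0.024]).as_matrix(); v=R0.T@(X*np.sin(np.radians(40))+[0,0,np.cos(np.radians(40))]); print("pip axis in tool",v,"world",M@v)
im=cams.capture("scene");cv2.imwrite("pics/s9.png",im)
E
```

```text
[ 0.4081 -0.1143 -0.1181  2.2459 -0.7581  0.1447 -0.7699] [[-0.6051  0.775  -0.182 ]
 [ 0.1202 -0.1371 -0.9832]
 [-0.787  -0.6169 -0.0102]]
pip axis in tool [-0.8193 -0.5733 -0.0002] world [ 0.0515 -0.0196  0.9985]
```

View pics/s9.png

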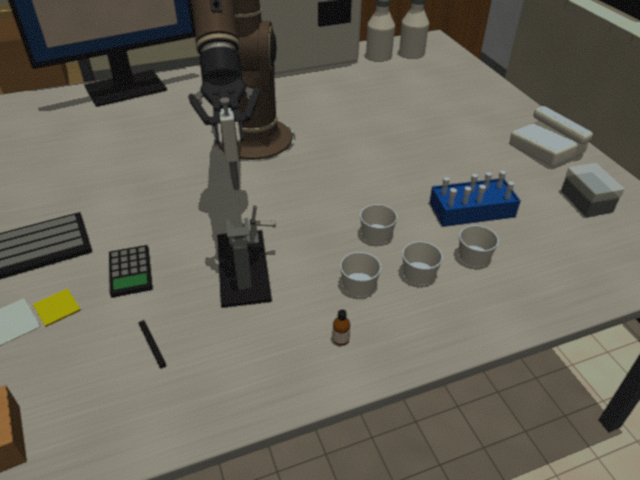

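The pipette came almost upright over the stand, 3° short, because joint 6 is near its lower limit. I'll ease the tilt, carry the pipette to the pot with the same heading (which is off-radial there, so joint 6 has room), then finish the tilt.

Request:
apply_moves(commands=[[0, 2, 0, 1.0, 4.9, 0], [-0.4, 4, 0, 1.0, 4.9, 0], [-0.4, 4, 0, 1.0, 4.9, 0], [-0.4, 4, -0.5, 0, 0, 0], [-0.4, 4.2, -0.5, 0, 0, 0], [-0.4, 4.2, -0.5, 0, 0, 0], [-0.4, 4.2, -0.5, 0, 0, 0], [-0.4, 4, -0.5, 0, 0, 0], [-0.4, 3, -0.5, 0, 0, 0], [0, 0, 0, 0, 0, 0]])

```text
time: 13.75
eef_pos: [0.5221, 0.1447, 0.3425]
ee_rot: [-0.304, -0.647, 0.674, -0.185]
wrist_force: [-0.4, -0.8, -1.3]
finger_gap: 0.0231
```

```bash
cat >> h.py <<'E'
from scipy.spatial.transform import Rotation as R
VT=np.array([-0.8193,-0.5733,0.]);VT/=np.linalg.norm(VT)
def rep():
    np.set_printoptions(precision=4,suppress=True)
    s=status.read_state();M=R.from_quat(s["ee_rot"]).as_matrix();a=M@VT
    # tip in tool frame from grasp: TCP=(.5501,-.1834,.160), tip= mid-.165 axis
    R0=R.from_quat([-0.16,-0.689,0.707,-0.024]).as_matrix()
    X=np.array([.9813,-.1925,0]);mid=np.array([.5505,-.1832,.1535])
    off=R0.T@(mid-[.5501,-.1834,.160])-.165*VT
    need=np.degrees(np.cross(a,[0,0,1]))
    print("t",s["time"],"q",s["joint_pos"]);print("tcp",s["eef_pos"],"axis",a,"rotvec needed deg",need,"tip",s["eef_pos"]+M@off, "gap",s["finger_gap"])
    g=np.cross(a,[0,0,1]);g2=R.from_rotvec(g/np.linalg.norm(g)*np.arcsin(np.linalg.norm(g))).as_matrix()
    print("after: tip rel tcp",g2@M@off)
E
python3 -c "
from h import *
rep()"
```

```text
t 13.75 q [ 1.0967 -0.2656 -1.4489  2.1041  0.2228  0.468  -2.3508]
tcp [0.5221 0.1447 0.3425] axis [ 0.2431 -0.0637  0.9679] rotvec needed deg [ -3.6517 -13.9258   0.    ] tip [0.4851 0.1551 0.1771] gap 0.023123451292691135
after: tip rel tcp [ 0.0044 -0.0005 -0.1698]
```

Request:
apply_moves(commands=[[0, 0, 0, -0.6, -2.3, 0], [0, 0, 0, -0.6, -2.3, 0], [0, 0, 0, 0, 0, 0]])

```text
time: 14.12
eef_pos: [0.5215, 0.1422, 0.3417]
ee_rot: [-0.329, -0.632, 0.669, -0.212]
wrist_force: [-0.2, -0.3, -2.3]
finger_gap: 0.0235
```

```bash
python3 -c "
from h import *
rep()"
```

```text
t 14.125 q [ 1.0421 -0.2848 -1.4238  2.1601  0.4053  0.3876 -2.5505]
tcp [0.5215 0.1422 0.3417] axis [ 0.167  -0.0453  0.9849] rotvec needed deg [-2.5937 -9.5707  0.    ] tip [0.4976 0.1494 0.1737] gap 0.02347220306744023
after: tip rel tcp [ 0.0044 -0.0005 -0.1698]
```

Request:
apply_moves(commands=[[0, 0.4, -1.5, 0, 0, 0.5], [0, 0.4, -1.5, 0, 0, 0.5], [0, 0.4, -1, 0, 0, 0], [0, 0, 0, 0, 0, 0]])

```text
time: 14.62
eef_pos: [0.5077, 0.1469, 0.3133]
ee_rot: [-0.322, -0.639, 0.663, -0.219]
wrist_force: [-0.1, 0.1, -1.2]
finger_gap: 0.0231
```

```bash
python3 -c "
from h import *
rep()"
```

```text
t 14.625 q [ 1.0625 -0.2922 -1.4648  2.2258  0.4583  0.31   -2.619 ]
tcp [0.5077 0.1469 0.3133] axis [ 0.1685 -0.0482  0.9845] rotvec needed deg [-2.7599 -9.653   0.    ] tip [0.4835 0.1547 0.1454] gap 0.0231067093241326
after: tip rel tcp [ 0.0044 -0.0004 -0.1698]
```

```bash
cat > fit.py <<'E'
import numpy as np, itertools
from scipy.spatial.transform import Rotation as R
from scipy.optimize import least_squares
D=[([1.1958,.4119,-.0127,1.5971,.0056,1.1343,-.0822],[.1886,-.5954,.2495],[-.1082,.6994,-.6982,.1079]),
([.4087,.2943,-.2177,1.6498,.0678,1.2054,-1.5885],[.5425,-.1812,.3001],R.from_matrix([[-0.9813,-0.0006,-0.1924],[0.1924,-0.0005,-0.9813],[0.0005,-1.,0.0006]]).as_quat()),
([.4298,.2043,-.2167,1.8954,.0506,.7871,-1.5726],[.5504,-.1816,.2591],R.from_matrix([[-0.9483,0.2522,-0.1927],[0.1863,-0.0493,-0.9813],[-0.257,-0.9664,-0.0003]]).as_quat()),
([.4081,-.1143,-.1181,2.2459,-.7581,.1447,-.7699],[.5499,-.1792,.3688],R.from_matrix([[-0.6051,0.775,-0.182],[0.1202,-0.1371,-0.9832],[-0.787,-0.6169,-0.0102]]).as_quat()),
([1.0967,-.2656,-1.4489,2.1041,.2228,.468,-2.3508],[.5221,.1447,.3425],[-.304,-.647,.674,-.185]),
([1.0421,-.2848,-1.4238,2.1601,.4053,.3876,-2.5505],[.5215,.1422,.3417],[-.329,-.632,.669,-.212]),
([1.0625,-.2922,-1.4648,2.2258,.4583,.31,-2.619],[.5077,.1469,.3133],[-.322,-.639,.663,-.219])]
ax=['z','y','z','y','z','y','z']
def ori(q,s): 
    r=R.identity()
    for a,si,x in zip(ax,s,q): r=r*R.from_euler(a,si*x)
    return r
if __name__=="__main__":
    out=[]
    for s in itertools.product([1,-1],repeat=7):
        C=[(ori(q,s).inv()*R.from_quat(o)) for q,p,o in D]
        m=R.concatenate(C).mean(); e=np.degrees(max((m.inv()*c).magnitude() for c in C)); out.append((e,s,m.as_matrix().round(3)))
    out.sort(key=lambda t:t[0]); print(out[:4])
E
python3 fit.py
```

```text
[(np.float64(0.0792322684958308), (-1, 1, -1, 1, -1, 1, -1), array([[ 0., -0., -1.],
       [-1., -0., -0.],
       [-0.,  1., -0.]])), (np.float64(45.80961912363187), (-1, 1, -1, -1, 1, 1, 1), array([[-0.046,  0.261,  0.964],
       [-0.742, -0.655,  0.142],
       [ 0.668, -0.709,  0.223]])), (np.float64(46.24284715562566), (1, 1, 1, 1, 1, 1, 1), array([[-0.179,  0.139,  0.974],
       [ 0.984,  0.013,  0.179],
       [ 0.013,  0.99 , -0.139]])), (np.float64(48.00992536908732), (-1, -1, -1, 1, -1, 1, -1), array([[-0.139,  0.003, -0.99 ],
       [-0.99 ,  0.038,  0.139],
       [ 0.038,  0.999, -0.002]]))]
```

```bash
cat > fit2.py <<'E'
from fit import *
s=(-1,1,-1,1,-1,1,-1)
def Fr(q):
    r=R.identity();o=[r.as_matrix()]
    for a,si,x in zip(ax,s,q): r=r*R.from_euler(a,si*x);o.append(r.as_matrix())
    return o
# columns: (frame idx, axis)
cols=[(0,2),(1,0),(2,0),(2,1),(2,2),(3,0),(4,0),(4,1),(4,2),(5,0),(6,0),(6,1),(6,2),(7,0),(7,1)]
def row(q):
    o=Fr(q); return np.stack([o[i][:,a] for i,a in cols],1)
def fit(D,lam=1e-4):
    A=np.vstack([row(q) for q,_,_ in D]);b=np.hstack([p for _,p,_ in D])
    x=np.linalg.solve(A.T@A+lam*np.eye(len(cols)),A.T@b); return x,(A@x-b).reshape(-1,3)
if __name__=="__main__":
    np.set_printoptions(precision=4,suppress=True)
    for lam in [1e-3,1e-4,1e-5,1e-7]:
        x,e=fit(D,lam);print(lam,dict(zip(cols,x.round(4))),abs(e).max()*1000)
E
python3 fit2.py
```

```text
0.001 {(0, 2): np.float64(0.2544), (1, 0): np.float64(-0.0185), (2, 0): np.float64(0.0283), (2, 1): np.float64(-0.0126), (2, 2): np.float64(0.2777), (3, 0): np.float64(0.0935), (4, 0): np.float64(-0.1655), (4, 1): np.float64(-0.0386), (4, 2): np.float64(0.3718), (5, 0): np.float64(0.0591), (6, 0): np.float64(-0.0223), (6, 1): np.float64(0.0167), (6, 2): np.float64(0.1505), (7, 0): np.float64(-0.0154), (7, 1): np.float64(-0.0129)} 5.331218648843783
0.0001 {(0, 2): np.float64(0.2868), (1, 0): np.float64(-0.0068), (2, 0): np.float64(0.0075), (2, 1): np.float64(-0.0274), (2, 2): np.float64(0.4588), (3, 0): np.float64(0.0155), (4, 0): np.float64(-0.0484), (4, 1): np.float64(-0.0203), (4, 2): np.float64(0.4387), (5, 0): np.float64(0.0229), (6, 0): np.float64(-0.0129), (6, 1): np.float64(0.0029), (6, 2): np.float64(0.2853), (7, 0): np.float64(-0.0047), (7, 1): np.float64(-0.0032)} 1.0723481023083847
1e-05 {(0, 2): np.float64(0.285), (1, 0): np.float64(-0.0012), (2, 0): np.float64(0.0011), (2, 1): np.float64(-0.0291), (2, 2): np.float64(0.5217), (3, 0): np.float64(0.0019), (4, 0): np.float64(-0.0077), (4, 1): np.float64(-0.0189), (4, 2): np.float64(0.4509), (5, 0): np.float64(0.004), (6, 0): np.float64(-0.0023), (6, 1): np.float64(0.0001), (6, 2): np.float64(0.3244), (7, 0): np.float64(-0.0008), (7, 1): np.float64(-0.0005)} 0.11933713488415654
1e-07 {(0, 2): np.float64(0.2846), (1, 0): np.float64(-0.0004), (2, 0): np.float64(0.0003), (2, 1): np.float64(-0.0292), (2, 2): np.float64(0.5305), (3, 0): np.float64(0.0003), (4, 0): np.float64(-0.0021), (4, 1): np.float64(-0.0188), (4, 2): np.float64(0.4524), (5, 0): np.float64(0.0012), (6, 0): np.float64(-0.0007), (6, 1): np.float64(-0.0002), (6, 2): np.float64(0.3297), (7, 0): np.float64(-0.0002), (7, 1): np.float64(-0.0001)} 0.035128381799975905
```

```bash
cat > ik.py <<'E'
from fit2 import *
x0,_=fit(D,1e-7)
lo=np.array([-2.95,-.29,-1.47,.14,-1.03,.13,-2.86]);hi=np.array([2.95,1.99,1.44,2.54,4.17,1.85,2.86])
C=R.from_matrix([[0,0,-1],[-1,0,0],[0,1,0]])
def fk(q): return row(q)@x0,(ori(q,s)*C)
VT=np.array([-.8193,-.5733,0]);VT/=np.linalg.norm(VT)
# upright orientation with given heading: pipette axis->z, tool z (jaw) -> -y_heading
def up(psi,tilt=0):
    # tool z dir = (sin,-cos)
    zt=np.array([np.sin(psi),-np.cos(psi),0]); a=np.array([0,0,1.])
    # tool frame basis: VT->a , z->zt, cross
    B=np.stack([VT,np.cross([0,0,1],VT),[0,0,1]],1); W=np.stack([a,np.cross(zt,a),zt],1)
    r=R.from_matrix(W@B.T)
    return R.from_rotvec(-np.array([zt[0],zt[1],0])*tilt)*r
def solve(p,r,q0,mu=1e-3):
    f=lambda q:np.hstack([(fk(q)[0]-p)*10,(fk(q)[1]*r.inv()).as_rotvec()*3,mu*(q-q0)])
    o=least_squares(f,np.clip(q0,lo+.02,hi-.02),bounds=(lo+.01,hi-.01));e=f(o.x)
    return o.x,np.linalg.norm(e[:3])/10,np.linalg.norm(e[3:6])/3
E
python3 - <<'E'
from ik import *
np.set_printoptions(precision=3,suppress=True)
qc=np.array(D[-1][0]);print(fk(qc)[0], (fk(qc)[1].inv()*R.from_quat(D[-1][2])).magnitude())
rng=np.random.default_rng(0)
for deg in range(-170,190,15):
    psi=np.radians(deg); h=np.array([np.cos(psi),np.sin(psi),0])
    p=np.array([.522,.156,.265])-.0045*h
    best=[]
    for k in range(25):
        q0=qc if k==0 else rng.uniform(lo,hi)
        q,ep,eo=solve(p,up(psi),q0,1e-4)
        if ep<1e-3 and eo<.01:
            best.append((np.min(np.minimum(q-lo,hi-q)/1),np.abs(q-qc).max(),q))
    if best:
        b=max(best,key=lambda t:t[0]);c=min(best,key=lambda t:t[1]);print(deg,len(best),"margin",round(b[0],2),b[2],"| near",round(c[1],2),round(c[0],2),c[2])
    else: print(deg,"none")
E
```

```text
Still running in the background as job /tmp/bash_jobs.1000/f57c569ba11a (pid 1206). You'll get a notice when it ends.
```

```bash
cat > sim.py <<'E'
from ik2 import *
np.set_printoptions(precision=2,suppress=True)
def run(q,rows,verbose=True,step=.35):
    p,M,_=fkj(q);pt,Mt=p.copy(),M.copy();qs=[]
    for r in rows:
        pt=pt+np.array(r[:3])/100;Mt=R.from_rotvec(np.radians(r[3:])).as_matrix()@Mt
        q,ep,eo=ik(pt,Mt,q,60,0.,step);qs.append(q)
        if verbose: print(q,"marg",round(np.min(np.minimum(q-lo,hi-q)),2),"err mm",round(ep*1e3,1),"deg",round(np.degrees(eo),1))
    return q
if __name__=="__main__":
    qD=np.array(D[3][0])
    print("replay D->E, actual",D[4][0])
    run(qD,[[0,2,0,1,4.9,0],[-.4,4,0,1,4.9,0],[-.4,4,0,1,4.9,0],[-.4,4,-.5,0,0,0],[-.4,4.2,-.5,0,0,0],[-.4,4.2,-.5,0,0,0],[-.4,4.2,-.5,0,0,0],[-.4,4,-.5,0,0,0],[-.4,3,-.5,0,0,0]])
    q=np.array(D[-1][0]);print("plan A: yaw in place")
    a=[[0,0,.5,0,0,10]]*10
    q=run(q,a)
E
python3 sim.py
```

```text
replay D->E, actual [1.0967, -0.2656, -1.4489, 2.1041, 0.2228, 0.468, -2.3508]
[ 0.69 -0.11 -0.43  2.18 -0.38  0.26 -1.18] marg 0.13 err mm 0.0 deg 0.0
[ 0.79 -0.12 -0.61  2.13 -0.16  0.38 -1.48] marg 0.17 err mm 0.0 deg 0.0
[ 0.81 -0.12 -0.73  2.07 -0.03  0.51 -1.67] marg 0.17 err mm 0.0 deg 0.0
[ 0.82 -0.14 -0.82  2.09  0.04  0.51 -1.82] marg 0.15 err mm 0.0 deg 0.0
[ 0.83 -0.15 -0.93  2.1   0.12  0.52 -1.98] marg 0.14 err mm 0.0 deg 0.0
[ 0.86 -0.15 -1.06  2.1   0.21  0.53 -2.15] marg 0.14 err mm 0.0 deg 0.0
[ 0.92 -0.15 -1.22  2.09  0.31  0.55 -2.32] marg 0.14 err mm 0.0 deg 0.0
[ 1.02 -0.13 -1.42  2.07  0.41  0.59 -2.49] marg 0.05 err mm 0.0 deg 0.0
[ 0.84  0.04 -1.46  2.06  0.75  0.73 -2.85] marg 0.0 err mm 0.0 deg 0.0
plan A: yaw in place
[ 0.79 -0.19 -1.2   2.26  0.5   0.25 -2.46] marg 0.1 err mm 0.0 deg 0.0
[ 0.29 -0.14 -0.67  2.29  0.25  0.2  -2.02] marg 0.07 err mm 0.0 deg 0.0
[-0.28 -0.16 -0.06  2.31 -0.23  0.21 -1.34] marg 0.08 err mm 0.0 deg 0.0
[-0.66 -0.18  0.39  2.3  -0.56  0.3  -0.8 ] marg 0.11 err mm 0.0 deg 0.0
[-0.86 -0.19  0.68  2.26 -0.73  0.45 -0.43] marg 0.1 err mm 0.0 deg 0.0
[-0.96 -0.14  0.88  2.21 -0.83  0.65 -0.15] marg 0.15 err mm 0.0 deg 0.0
[-1.01 -0.04  1.06  2.13 -0.92  0.89  0.1 ] marg 0.11 err mm 0.0 deg 0.0
[-0.98  0.13  1.17  2.05 -1.01  1.18  0.34] marg 0.02 err mm 0.0 deg 0.0
[-0.84  0.25  1.1   1.96 -1.03  1.39  0.49] marg 0.0 err mm 0.3 deg 0.1
[-0.74  0.34  1.05  1.86 -1.01  1.56  0.61] marg 0.02 err mm 0.0 deg 0.0
```

```bash
cat > planB.py <<'E'
from sim import *
qc=np.array(D[-1][0]);
for unt in [20,40,50]:
  for head in [60,75,90,105,120,135]:
    psi0=np.radians(-11);rows=[]
    n=int(np.ceil(unt/8)); rows+=[[.3,.2,.6]+list(np.array([-np.sin(psi0),np.cos(psi0),0])*unt/n) for _ in range(n)]
    q=run(qc,rows,False);qu=q
    n=int(np.ceil((head+11)/8)); q=run(q,[[0,0,0,0,0,(head+11)/n]]*n,False);qy=q
    psi=np.radians(head);h=np.array([np.cos(psi),np.sin(psi),0])
    pt=np.array([.522,.156,.265])-.0045*h;Mt=up(psi).as_matrix()
    p,M,_=fkj(q);rv=R.from_matrix(Mt@M.T).as_rotvec();m=int(np.ceil(np.degrees(np.linalg.norm(rv))/6))
    p1=pt+[0,0,.06]
    q=run(q,[list((p1-p)/m*100)+list(np.degrees(rv)/m)]*m,False)
    q=run(q,[[0,0,-1,0,0,0]]*6,False)
    pf,Mf,_=fkj(q);e=err(pf,Mf,pt,Mt)
    print(unt,head,qu,qy,q,"marg",np.min(np.minimum(q-lo,hi-q)).round(2),np.linalg.norm(e).round(3))
E
timeout 500 python3 planB.py
```

```text
20 60 [ 0.82  0.19 -1.45  1.95  0.6   0.9  -2.65] [ 1.01  0.42 -1.47  1.85  0.15  0.92 -0.95] [ 1.19  0.6  -1.39  2.2  -0.7   0.33  0.11] marg 0.08 0.0
20 75 [ 0.82  0.19 -1.45  1.95  0.6   0.9  -2.65] [ 0.94  0.53 -1.47  1.78  0.19  1.05 -0.75] [ 1.13  0.76 -1.39  2.05 -0.29  0.57 -0.08] marg 0.08 0.0
20 90 [ 0.82  0.19 -1.45  1.95  0.6   0.9  -2.65] [ 0.87  0.63 -1.47  1.7   0.24  1.19 -0.55] [ 1.04  0.9  -1.4   1.88 -0.08  0.84 -0.11] marg 0.07 0.0
20 105 [ 0.82  0.19 -1.45  1.95  0.6   0.9  -2.65] [ 0.79  0.71 -1.47  1.61  0.29  1.33 -0.37] [ 0.93  1.01 -1.41  1.72  0.04  1.11 -0.06] marg 0.06 0.0
20 120 [ 0.82  0.19 -1.45  1.95  0.6   0.9  -2.65] [ 0.7   0.78 -1.47  1.53  0.33  1.47 -0.18] [ 0.8   1.09 -1.42  1.55  0.12  1.37  0.01] marg 0.05 0.0
20 135 [ 0.82  0.19 -1.45  1.95  0.6   0.9  -2.65] [ 0.62  0.83 -1.47  1.46  0.38  1.61  0.  ] [ 0.66  1.16 -1.43  1.4   0.18  1.61  0.1 ] marg 0.04 0.0
40 60 [ 0.63  0.45 -1.36  1.68  0.49  1.29 -2.55] [ 0.66  0.58 -1.47  1.62  0.52  1.39 -1.35] [ 1.19  0.6  -1.39  2.2  -0.7   0.33  0.11] marg 0.08 0.0
40 75 [ 0.63  0.45 -1.36  1.68  0
[... 944 characters left out ...]
 -1.47  1.5   0.65  1.66 -1.21] [ 1.13  0.76 -1.39  2.05 -0.29  0.57 -0.08] marg 0.08 0.0
50 90 [ 0.54  0.55 -1.31  1.53  0.43  1.48 -2.53] [ 0.48  0.66 -1.47  1.51  0.67  1.65 -0.96] [ 1.04  0.9  -1.4   1.88 -0.08  0.84 -0.11] marg 0.07 0.0
50 105 [ 0.54  0.55 -1.31  1.53  0.43  1.48 -2.53] [ 0.48  0.65 -1.47  1.53  0.68  1.64 -0.7 ] [ 0.93  1.01 -1.41  1.72  0.04  1.11 -0.06] marg 0.06 0.0
50 120 [ 0.54  0.55 -1.31  1.53  0.43  1.48 -2.53] [ 0.49  0.63 -1.47  1.55  0.69  1.61 -0.44] [ 0.8   1.09 -1.42  1.55  0.12  1.37  0.01] marg 0.05 0.0
50 135 [ 0.54  0.55 -1.31  1.53  0.43  1.48 -2.53] [ 0.5   0.61 -1.47  1.57  0.69  1.58 -0.18] [ 0.66  1.16 -1.43  1.4   0.18  1.61  0.1 ] marg 0.04 0.0
```

Request:
apply_moves(commands=[[0.3, 0.2, 0.8, 1.3, 6.9, 0], [0.3, 0.2, 0.8, 1.3, 6.9, 0], [0.3, 0.2, 0.8, 1.3, 6.9, 0], [0, 0, 0, 0, 0, 0], [0, 0, 0, 0, 0, 0]])

```text
time: 15.25
eef_pos: [0.5157, 0.1541, 0.3365]
ee_rot: [0.207, 0.69, -0.687, 0.094]
wrist_force: [-0.4, -0.0, -1.4]
finger_gap: 0.0231
```

```bash
python3 -c "
from h import *
rep()"
```

```text
t 15.25 q [ 0.8087  0.1752 -1.4296  1.933   0.5605  0.9058 -2.6137]
tcp [0.5157 0.1541 0.3365] axis [ 0.4972 -0.1106  0.8605] rotvec needed deg [ -6.336  -28.4891   0.    ] tip [0.4351 0.1726 0.1882] gap 0.023093968597373796
after: tip rel tcp [ 0.0044 -0.0004 -0.1698]
```

Matches the simulation. Next I'll yaw 100°.

Request:
apply_moves(commands=[[0, 0, 0, 0, 0, 6], [0, 0, 0, 0, 0, 9], [0, 0, 0, 0, 0, 9], [0, 0, 0, 0, 0, 9], [0, 0, 0, 0, 0, 9], [0, 0, 0, 0, 0, 9], [0, 0, 0, 0, 0, 0]])

```text
time: 16.12
eef_pos: [0.5159, 0.1525, 0.3363]
ee_rot: [-0.104, 0.712, -0.586, 0.374]
wrist_force: [-0.9, 0.8, -1.3]
finger_gap: 0.0232
```

Request:
apply_moves(commands=[[0, 0, 0, 0, 0, 9], [0, 0, 0, 0, 0, 9], [0, 0, 0, 0, 0, 9], [0, 0, 0, 0, 0, 9], [0, 0, 0, 0, 0, 9], [0, 0, 0, 0, 0, 5], [0, 0, 0, 0, 0, 0]])

```text
time: 17.0
eef_pos: [0.5158, 0.1543, 0.3371]
ee_rot: [-0.395, 0.602, -0.373, 0.586]
wrist_force: [-0.5, 0.4, -1.7]
finger_gap: 0.0233
```

```bash
python3 -c "
from h import *
rep()"
```

```text
t 17.0 q [ 0.8622  0.5871 -1.4392  1.6929  0.2088  1.1839 -0.5523]
tcp [0.5158 0.1543 0.3371] axis [0.0237 0.5127 0.8582] rotvec needed deg [29.3757 -1.3567  0.    ] tip [0.5114 0.0711 0.1892] gap 0.02330590354366301
after: tip rel tcp [-0.0004  0.0044 -0.1698]
```

Request:
apply_moves(commands=[[0.2, 0, 0, 3.8, -0.2, 0], [0.2, -0.1, 0, 6, -0.3, 0], [0.2, -0.1, 0, 6, -0.3, 0], [0.1, -0.1, 0, 6, -0.3, 0], [0, 0, 0, 6, -0.3, 0], [0, 0, 0, 3, 0, 0], [0, 0, 0, 0, 0, 0], [0, 0, 0, 0, 0, 0]])

```text
time: 18.0
eef_pos: [0.5229, 0.1513, 0.3376]
ee_rot: [-0.222, 0.671, -0.204, 0.677]
wrist_force: [0.2, -0.8, -1.1]
finger_gap: 0.023
```

```bash
python3 - <<'E'
from h import *
rep()
for c in ["scene","top","wrist"]:
    im=cams.capture(c);cv2.imwrite(f"pics/{c}10.png",im)
    for t in ["pot_rim","pipette_tip","pipette_mid"]:
        print(c,t,[(np.round(m["point"],1).tolist(),round(m["confidence"],2)) for m in mark_of(c,t)])
E
```

```text
t 18.0 q [ 1.0652  0.8098 -1.4484  1.8012 -0.1591  0.9706 -0.1188]
tcp [0.5229 0.1513 0.3376] axis [-0.0008  0.0011  1.    ] rotvec needed deg [ 0.0641  0.0471 -0.    ] tip [0.5226 0.1555 0.1679] gap 0.023048041118597765
after: tip rel tcp [-0.0004  0.0044 -0.1698]
scene pot_rim [([359.3, 264.6], 0.86), ([479.2, 234.4], 0.78), ([380.3, 212.3], 0.68), ([421.8, 252.4], 0.6), ([472.8, 208.0], 0.58)]
scene pipette_tip [([379.3, 177.2], 0.77)]
scene pipette_mid [([388.7, 113.2], 0.61)]
top pot_rim [([309.1, 221.1], 0.9), ([252.1, 211.1], 0.63), ([195.8, 212.0], 0.6)]
top pipette_tip []
top pipette_mid [([251.9, 270.2], 0.71)]
wrist pot_rim [([505.2, 449.3], 0.55), ([469.1, 303.9], 0.55)]
wrist pipette_tip []
wrist pipette_mid []
```

View pics/scene10.png

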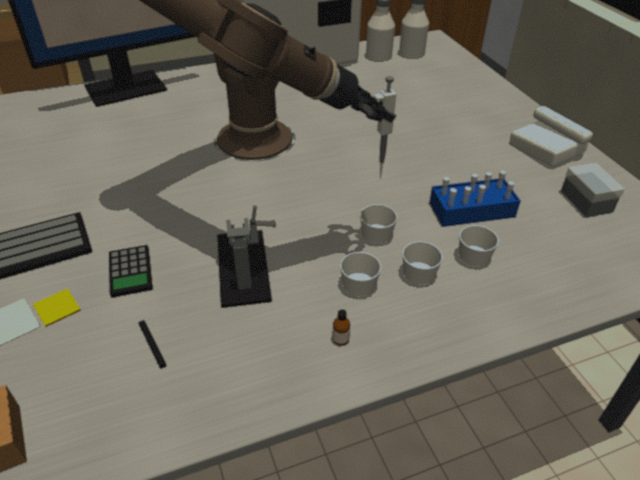

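View pics/top10.png

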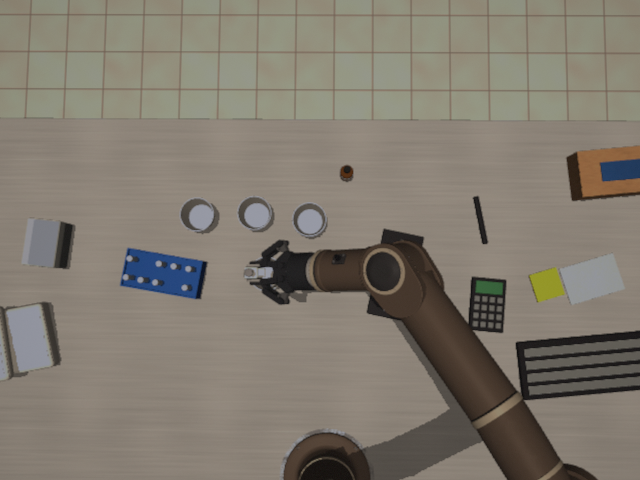

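View pics/wrist10.png

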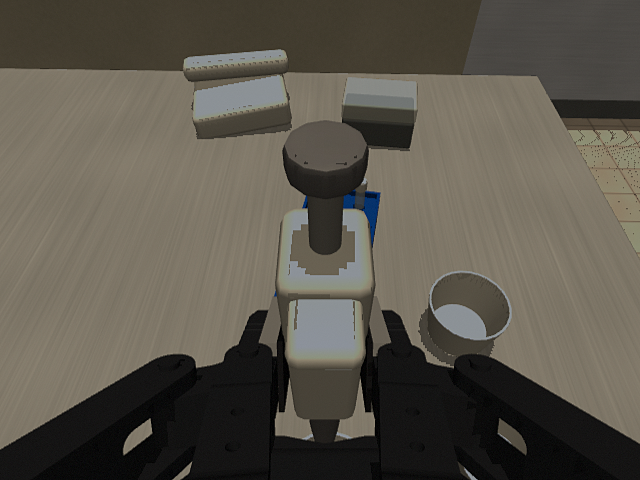

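```bash
python3 - <<'E'
from h import *
np.set_printoptions(precision=4,suppress=True)
Ks,Ts=cal("scene");Kt,Tt=cal("top")
for z in [.168,.333,.413]: print(z,proj(Ks,Ts,[.5226,.1555,z]))
m0=[m["mask"] for c in ["top"] for m in []]
# rim ellipse predicted vs image overlay
a=cv2.imread("pics/scene10.png");b=cv2.imread("pics/top0.png")
def ov(im,K,T,c,roi):
    S=6;x0,y0,x1,y1=roi;v=cv2.resize(im[y0:y1,x0:x1],None,fx=S,fy=S,interpolation=cv2.INTER_CUBIC)
    for z in [.06]:
        pts=np.array([(proj(K,T,[c[0]+.045*np.cos(t),c[1]+.045*np.sin(t),z])-[x0,y0]+.5)*S for t in np.linspace(0,6.283,60)],np.int32)
        cv2.polylines(v,[pts],True,(0,0,255),1)
    return v
c=(.522,.156)
v1=ov(a,Ks,Ts,c,(350,190,410,255));v2=ov(b,Kt,Tt,c,(240,245,300,310))
cv2.imwrite("pics/ov.png",np.hstack([v1,v2]))
cv2.imwrite("pics/pz.png",cv2.resize(a[65:190,340:430],None,fx=4.5,fy=4.5,interpolation=cv2.INTER_CUBIC))
E
```

```text
0.168 [379.7889 178.0535]
0.333 [385.8664 113.09  ]
0.413 [389.2447  76.9802]
```

View pics/ov.png

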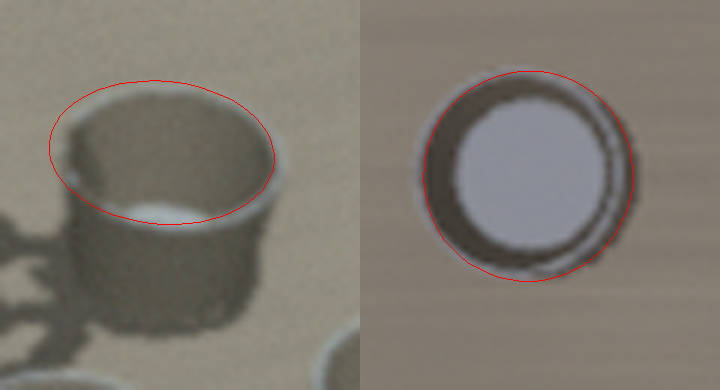

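View pics/pz.png

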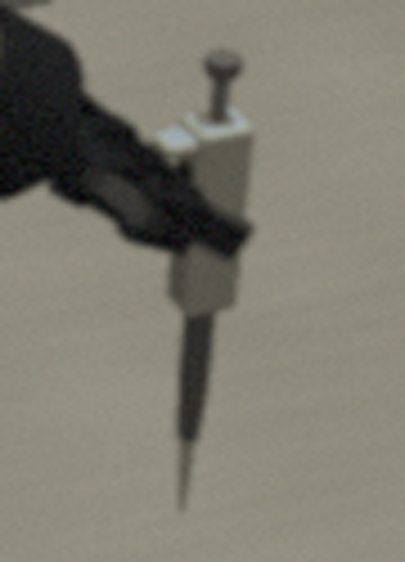

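Request:
apply_moves(commands=[[0.1, 0.2, -1, 0, 0, 0], [0, 0, -2, 0, 0, 0], [0, 0, -2, 0, 0, 0], [0, 0, -1.5, 0, 0, 0], [0, 0, -0.7, 0, 0, 0], [0, 0, 0, 0, 0, 0], [0, 0, 0, 0, 0, 0], [0, 0, 0, 0, 0, 0], [0, 0, 0, 0, 0, 0]])

```text
time: 19.73
eef_pos: [0.5242, 0.1524, 0.2653]
ee_rot: [-0.221, 0.671, -0.203, 0.677]
wrist_force: [0.1, 0.1, -1.5]
finger_gap: 0.0232
```

```bash
python3 - <<'E'
from h import *
rep(); print(status.read_state()["joint_velocities"])
a=cams.capture("scene");b=cams.capture("top");cv2.imwrite("pics/scene11.png",a)
v=cv2.resize(a[85:255,330:430],None,fx=3.5,fy=3.5,interpolation=cv2.INTER_CUBIC)
w=cv2.resize(a[190:290,200:290],None,fx=4.4,fy=4.4,interpolation=cv2.INTER_CUBIC)
h=max(v.shape[0],w.shape[0]);f=lambda i:cv2.copyMakeBorder(i,0,h-i.shape[0],0,0,0)
cv2.imwrite("pics/fin.png",np.hstack([f(v),f(w)]))
E
```

```text
t 19.725 q [ 1.0224  0.8915 -1.3708  1.8655 -0.1078  0.8656 -0.0649]
tcp [0.5242 0.1524 0.2653] axis [-0.0006 -0.0007  1.    ] rotvec needed deg [-0.0374  0.0316  0.    ] tip [0.5239 0.157  0.0955] gap 0.023174240580038613
after: tip rel tcp [-0.0004  0.0044 -0.1698]
[-0.0021  0.0013  0.0013  0.0026  0.0011 -0.0013  0.0007]
```

View pics/fin.png

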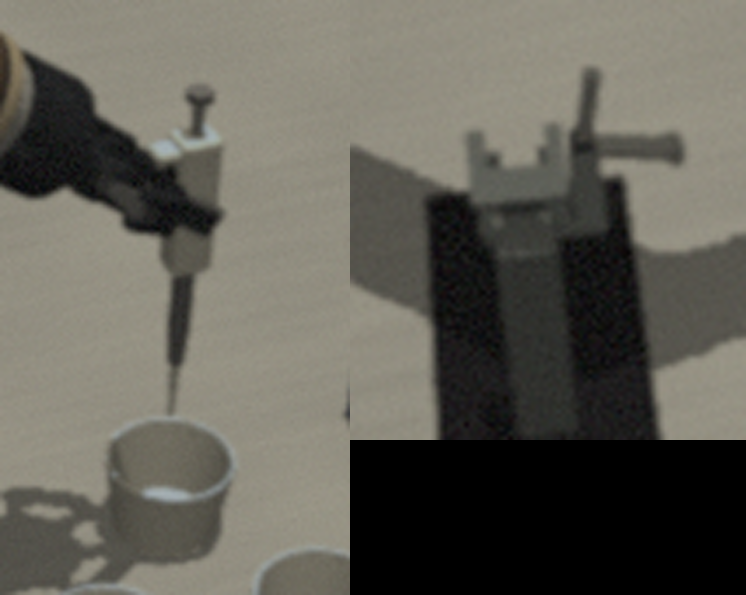

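```bash
python3 -c "
from h import *
print(ticket.job_done())"
```

```text
the job is handed in; nothing more can be done
None
```

I swung the latch up to its stop and took the pipette out of the cradle. I handed in with it held upright and at rest above the middle of the white pot nearest the robot. No verdict was reported; the job used about 20 s of the 56 s.

**Last checks:**
- **Latch:** I pushed the tab until the force rose to about 35 N at the fingertips, which was its stop. The final scene picture shows the bar still standing upright.
- **Pipette:** By the arm's pose it was within 0.1° of vertical; the scene picture before the final descent agreed to about half a degree. The grip was steady at 23 mm.
- **Tip over pot:** It was about 35 mm above the rim and about 2 mm off the middle by the picture.
- **Rest and contact:** Joint speeds were near zero, and the wrist force read about 1.5 N, little more than the pipette's weight.
- **Pots and other things:** The pots, rack, calculator, dropper and marker looked unmoved in the pictures. I checked this by eye, not by measurement.

**Did not go cleanly:**
- My first attempt at turning the pipette upright at the pot ran into joint limits. Joint 2 read -0.292 there, against its rounded -0.29 limit. I eased the tilt, turned the gripper about 100° and finished the tilt from there.
- The two camera estimates of the pot's middle differed by about 5 mm across the bench. I used a value nearer the one from the scene camera.

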